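Line up the lab containers by height on the marked board

ROBOT

A 7-joint arm with a two-finger parallel gripper is mounted at the origin on a cart in front of the work surface, level with it; the furniture and walls round the work are solid. World frame = base frame: x ahead of the robot, y to its left, z up, the work surface at z = 0. Lengths are in mm, angles in rad, forces in N, time in s.
With the tool pointing down it reaches from about 400 to 875 mm from the base axis. Payload 4.4 kg.
Tool frame: the origin (TCP) lies at the very end of the fingers, on their centre line; the grasp point (between the pads) lies 19 mm behind it; z points along the fingers, y is the line along which they close (so a half turn about z gives the same grasp; the last joint's range is limited). The gripper opens to 85 mm and grips with 20 to 120 N. Pads are 22 mm wide; open, the fingers measure 114 mm over their backs; the gripper's body (76 mm by 85 mm) begins 54 mm behind the grasp point. The pads swing forward as they close: fully open they stand 13 mm farther back than shut.
Start: joints at [1.116, 0.628, 0.038, 1.517, -0.027, 0.996, -0.02], TCP at [246.429, -601.49, 231.313] pointing down, gripper open.
Joint ranges: [-3.06, 3.06], [-0.37, 2.12], [-1.25, 1.32], [0.18, 2.47], [-1.1, 4.24], [0.23, 1.98], [-2.94, 2.94]. Speed limits (rad/s): [2.57, 2.57, 3.14, 3.14, 3.14, 3.14, 3.14].

INTERFACE

Orientations are given as [roll, pitch, yaw] about the fixed x, y, z axes, in that order (R = Rz(yaw) Ry(pitch) Rx(roll)).
In Python, from cell import read_state, get_image, camera_params, finish_job gives the robot as it stands.
- The arm moves only by the tool arm_command, never from a script. Its argument "deltas" is a list of rows, each an object of numbers: "dx", "dy", "dz": the shift along the world's x, y, z in m; "yaw": the turn about the world's z in degrees; "jaw": the opening, from 0 (shut) to 1 (fully open). A call has 1 to 20 rows; each row is the pose to reach, as a shift and turn from the pose commanded when the call began; what a row does not reach only later rows make up. A row lasts 1/10 s, in which the tool goes at most 50 mm and 8.59 degrees, less where a joint would pass 70% of its speed; a pose out of reach is approached as far as the arm can. A call with a gripper value outside its range is refused whole. The fingers move at their own pace and stop on an object; the grip force is fixed at half the most. Time passes only in rows, so rows that repeat a pose let the fingers close. It gives the time, the measured TCP pose, the force, the opening and the grip force at its end, in the units of the state.
- read_state(): the state, without advancing time (a new reading comes with each control period).
- get_image(name): name is "side" or "top" or "wrist"; returns (picture, depth): 480x640x3 uint8, red, green, blue; 480x640 float32, mm along the optical axis (not along the pixel's ray), 0 where there is no reading.
- camera_params(name): a dict with "camera_matrix" (3x3 intrinsics, pixels), "k1" (the pictures are not rectified: a ray, as slopes to the right and down, at radius r is drawn at 1 + k1 r^2 times it, then the intrinsics apply), "extrinsics" (4x4, takes a point from camera to world coordinates). Camera axes: x right, y down, z forward; pixel columns grow to the right and rows downward; lengths in mm; the calibration is good to about 2 mm. A picture is of the moment at which its call begins: read the wrist's pose just before it. camera_params takes no time and is no camera call; for the wrist camera it gives the pose at the moment of the call.
- finish_job(): hands the job in; it is judged then, once.
The state is a dict: "clock": time; "qpos": joint angles; "qd": joint speeds; "tau": joint torques, N m; "eef_pos": TCP position; "tool_rot": TCP orientation; "force": force on the tool from outside, world axes, zero at the start; "torque": the same for the moment, N m; "width": finger opening in mm; "gripper_force": force on a finger pad.
Only numpy, scipy, OpenCV 4.12 (cv2) and the standard library are available. Lean on these libraries where they do the work, as an engineer would, in place of code of your own. Each camera call takes 0.05 s, during which the arm holds its last target. There are 200 camera calls.

TASK

Line up the white red-capped bottle, the white blue-capped bottle beside it, the wide jar and the small canister on the white board in order of height, one upright on the centre of each round black pad, with the tallest next to the red end post and the shortest at the other end. Keep them upright all the way, and leave the amber dropper bottle standing where it is.

Things in the scene. Friction and masses are not known exactly. Their poses are not given: they have to be found in the camera images.
- red_cap_bottle: Tallest container: white cylindrical bottle with a red cap and a red band, 150 mm high. Body 62 mm across (take the rounded shoulder as solid at full width up to the cap); cap 41 mm across, from 129 mm to 150 mm high. 0.25 kg. Origin: centre of its underside; z up along its axis. Starts upright on the bare worktop at the robot's left, at any yaw. Can be gripped by the cap or body.
- blue_cap_bottle: Second tallest: white cylindrical bottle with a blue cap and a blue band, 125 mm high. Body 58 mm across (take the rounded shoulder as solid at full width up to the cap); cap 42 mm across, from 108 mm to 125 mm high. About 0.16 kg. Origin: centre of its underside; z up along its axis. Starts upright on the bare worktop at the robot's left, at any yaw. Can be gripped by the cap or body.
- jar: Third: squat wide jar, white screw lid over a clear and cream body, 78 mm high. Body 56 mm across, lid 52 mm across, from 62 mm to 78 mm high. About 0.14 kg. Origin: centre of its underside; z up along its axis. Starts upright on an open printed booklet, 3.5 mm thick, that lies on the worktop at the robot's right, at any yaw. Can be gripped by the lid or body.
- canister: Shortest: small cream canister with a black screw lid, 56 mm high. Body 34 mm across, lid 36 mm across, from 40 mm to 56 mm high. About 0.05 kg. Origin: centre of its underside; z up along its axis. Starts upright on an open printed booklet, 3.5 mm thick, that lies on the worktop at the robot's right, at any yaw. 
- dropper: Bystander that stays: amber dropper bottle with a black pointed dropper top, 113 mm high, 36 mm across. It stands loose on the worktop beside the two white bottles, in any of the three places there. Origin: centre of its underside; z up. Also here, fixed: microscopes up to 390 mm tall behind the row, their feet from 40 mm beyond the pads' centres; carry things round in front of them.
- pad1: Round black rubber pad with a grey ring, 68 mm across, 3 mm thick, fixed on the white board; the leftmost of the four as the robot sees them. Pads 1, 2, 3, 4 lie in one straight row, 90 mm apart. Origin: centre of its underside, 10 mm above the worktop; containers stand on its top, 13 mm above the worktop. y points along the row towards pad1's end (robot's left, within 0.2 rad), z up.
- pad2: Round black rubber pad with a grey ring, 68 mm across, 3 mm thick, fixed on the white board; second from the left. Pads 1, 2, 3, 4 lie in one straight row, 90 mm apart. Origin: centre of its underside, 10 mm above the worktop; containers stand on its top, 13 mm above the worktop. y points along the row towards pad1's end (robot's left, within 0.2 rad), z up.
- pad3: Round black rubber pad with a grey ring, 68 mm across, 3 mm thick, fixed on the white board; third from the left. Pads 1, 2, 3, 4 lie in one straight row, 90 mm apart. Origin: centre of its underside, 10 mm above the worktop; containers stand on its top, 13 mm above the worktop. y points along the row towards pad1's end (robot's left, within 0.2 rad), z up.
- pad4: Round black rubber pad with a grey ring, 68 mm across, 3 mm thick, fixed on the white board; the rightmost of the four. Pads 1, 2, 3, 4 lie in one straight row, 90 mm apart. Origin: centre of its underside, 10 mm above the worktop; containers stand on its top, 13 mm above the worktop. y points along the row towards pad1's end (robot's left, within 0.2 rad), z up.
- red_post: Red mushroom-shaped post, 22 mm across and 22 mm high, fixed on the board just past one end of the row of pads, its axis 55 mm from the centre of the end pad; it may be at either end. A grey one like it is at the other end. The board is white, 92 x 420 mm, 10 mm thick, fixed. Origin: centre of its underside, 10 mm above the worktop; z up.
There are look-alikes about, which are no part of the job. Leave any pink or purple look-alike of the jar alone.

How it is judged:
By the outcome, as a careful person would: the job done as asked, in the order asked, and still so for the second after the job is handed in, with the robot touching nothing.
It also fails if it takes over 122 s, if anything falls off the work surface, if the arm or the gripper's body presses on something with over 40 N, if the wrist force passes 120 N, or if a joint passes its speed limit or range.

## Working session

There is one attempt and no reset: what is moved stays moved. The work goes in short steps, Python scripts to look and compute and a tool call to move; the robot and the scene stay as the last step left them, time stands still between calls to the robot, and variables do not carry over. Pictures are saved under pics/ and viewed, at most 14 in all, crops included, and the job is handed in when it is done.

Besides the shell and the picture viewer there is one more tool, called after ">>>" as name(argument=value, ...) on one line, values as JSON. arm_command: Moves the arm, as the interface text tells. Its arguments: {"type":"object","properties":{"deltas":{"type":"array"}},"required":["deltas"]}

```bash
mkdir -p pics; ls; cat > h.py <<'E'
import numpy as np, cv2, sys
sys.path.insert(0,'.')
from cell import read_state,get_image,camera_params,finish_job
def grab(n,tag):
    p=camera_params(n); im,d=get_image(n)
    cv2.imwrite(f'pics/{tag}.png',im[...,::-1]); np.savez(f'{tag}.npz',im=im,d=d,K=p['camera_matrix'],k1=p['k1'],E=p['extrinsics'])
def load(tag): return dict(np.load(f'{tag}.npz'))
def rays(c,uv):
    uv=np.atleast_2d(np.array(uv,float)); k1=float(c['k1'])
    return cv2.undistortPoints(uv[:,None],np.array(c['K'],float),np.array([k1,0,0,0.]))[:,0]
def pts(c,uv):  # world points by depth
    uv=np.atleast_2d(np.array(uv)); r=rays(c,uv); z=c['d'][uv[:,1].astype(int),uv[:,0].astype(int)]
    P=np.c_[r*z[:,None],z]; return P@c['E'][:3,:3].T+c['E'][:3,3]
def onplane(c,uv,h):
    r=rays(c,uv); D=np.c_[r,np.ones(len(r))]@c['E'][:3,:3].T; o=c['E'][:3,3]
    return o+D*((h-o[2])/D[:,2])[:,None]
def cloud(c):
    u,v=np.meshgrid(np.arange(640),np.arange(480)); return pts(c,np.c_[u.ravel(),v.ravel()]).reshape(480,640,3)
E
python3 - <<'E'
from h import *
for n in('side','top','wrist'):
    grab(n,n+'0'); c=load(n+'0'); print(n,c['K'].tolist(),c['k1'],c['E'].round(2).tolist())
print(read_state())
E
```

```text
pics
side [[552.1765459588569, 0.0, 313.5575442925456], [0.0, 552.1765459588569, 241.0281561799886], [0.0, 0.0, 1.0]] -0.07311640535642631 [[0.94, 0.3, -0.15, 766.08], [0.34, -0.83, 0.45, -915.66], [0.01, -0.47, -0.88, 1579.62], [0.0, 0.0, 0.0, 1.0]]
top [[458.71538516305003, 0.0, 322.5288469914828], [0.0, 458.71538516305003, 246.11571063520722], [0.0, 0.0, 1.0]] -0.010771122625166094 [[-0.02, -0.98, 0.18, 220.67], [-1.0, 0.02, 0.0, -136.45], [-0.01, -0.18, -0.98, 1548.3], [0.0, 0.0, 0.0, 1.0]]
wrist [[352.28522362590735, 0.0, 317.05446930085543], [0.0, 352.28522362590735, 236.792278040716], [0.0, 0.0, 1.0]] -0.009889129089199436 [[0.38, -0.89, -0.25, 310.79], [-0.93, -0.37, -0.1, -575.72], [-0.0, 0.27, -0.96, 373.9], [0.0, 0.0, 0.0, 1.0]]
{'clock': 0.15, 'qpos': array([ 1.11616345,  0.62913663,  0.03847181,  1.51810094, -0.02702599,
        0.99630644, -0.02000633]), 'qd': array([ 1.25939039e-04, -1.30262953e-03,  8.40673190e-04, -4.42814332e-03,
        1.89165005e-05, -4.27004875e-04, -7.44431561e-04]), 'tau': array([ 1.85764999e-03, -5.63804805e+01,  1.22808583e+00, -1.93653417e+01,
        1.11982689e-02,  7.36449292e-03,  2.56005120e-05]), 'eef_pos': array([ 246.27286801, -601.04557829,  230.61079617]), 'tool_rot': array([-3.14015951e+00, -1.97871615e-06,  3.88794313e-01]), 'force': array([ 0.47938047, -0.2241218 , -0.08066915]), 'torque': array([-0.02074979, -0.02474173, -0.00362948]), 'gripper_force': 0.0, 'width': 85.62025094125651}
```

View pics/top0.png

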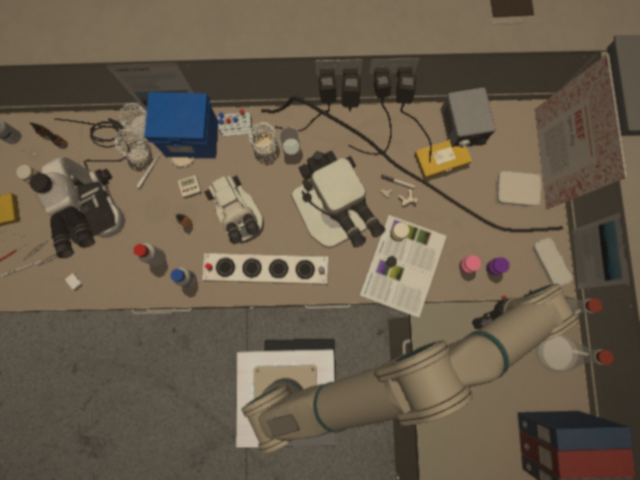

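View pics/side0.png

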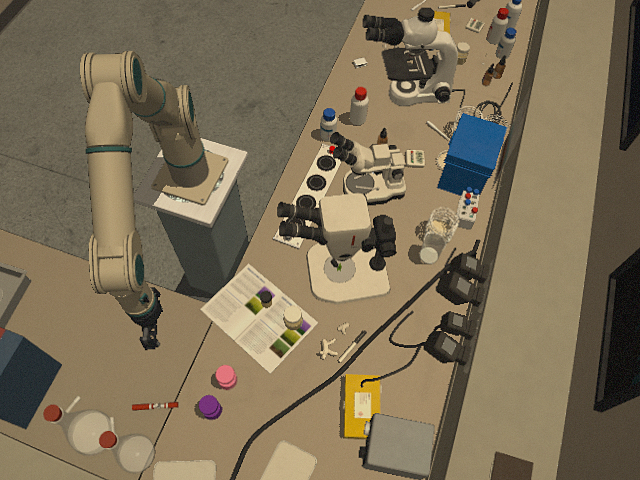

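Top view: red bottle at (144,250), blue at (180,275), and dropper at (183,222). The pads are at (225–306,268) with the red post at (208,266), which is pad1's end. The jar is at (400,230) and the canister at (391,262), both on the booklet.

Look-alikes: pink (471,264) and purple (499,266) jars, a glass jar (290,147), a second amber bottle (40,130), red caps at (594,305) and (605,357), and in the side view more red and blue bottles at (500,25) and (507,42) and a cream jar at (463,52). I'll check the chosen items in a crop and measure them.

```bash
python3 - <<'E'
from h import *
t=load('top0'); s=load('side0')
T=cloud(t);S=cloud(s)
def top(C,c,u,v,r=9):
    R=C[v-r:v+r+1,u-r:u+r+1].reshape(-1,3); z=np.percentile(R[:,2],95); m=R[:,2]>z-8
    return R[m].mean(0).round(1), round(z,1), m.sum()
for n,a,b in [('red',(144,250),(360,93)),('blue',(180,275),(329,115)),('drop',(183,222),(383,135)),('jar',(400,230),(293,314)),('can',(391,262),(265,298)),('post',(208,266),(333,149))]:
    print(n,*top(T,t,*a),'|',*top(S,s,*b))
for u in (225,252,279,306): print('pad',onplane(t,[(u,268)],13).round(1),pts(t,[(u,268)]).round(1))
# crops
a=cv2.resize(t['im'][195:325,120:450],None,fx=2.4,fy=2.4,interpolation=cv2.INTER_CUBIC)
b=cv2.resize(s['im'][80:345,200:410],(int(210*1.1),int(265*1.1)))
o=np.zeros((a.shape[0]+b.shape[0]-10,a.shape[1],3),np.uint8); o[:a.shape[0]]=a;
b=b[:-10];o[a.shape[0]:a.shape[0]+b.shape[0],:b.shape[1]]=b
b2=cv2.resize(s['im'][80:240,280:410],None,fx=1.75,fy=1.75,interpolation=cv2.INTER_CUBIC); o[a.shape[0]:a.shape[0]+b2.shape[0],260:260+b2.shape[1]]=b2
b3=cv2.resize(s['im'][270:350,220:330],None,fx=2.4,fy=2.4,interpolation=cv2.INTER_CUBIC); o[a.shape[0]:a.shape[0]+b3.shape[0],520:520+b3.shape[1]]=b3[:,:o.shape[1]-520]
print(o.shape); cv2.imwrite('pics/crop1.png',o[:600,:800,::-1])
E
```

```text
red [467.4 425.7 173.6] 153.2 119 | [476.3 415.3 165.4] 150.9 84
blue [392.5 325.7 126.1] 129.2 116 | [399.9 307.8 141. ] 126.8 86
drop [589.1 336.   97.6] 92.4 32 | [608.8 231.1 201.5] 100.4 23
jar [ 528.6 -388.7   82.6] 86.2 162 | [ 536.8 -406.5  121.9] 87.2 193
can [ 425.9 -351.2   91.8] 62.7 93 | [ 435.8 -365.6   75. ] 63.2 104
post [426.9 243.2  76.6] 31.8 34 | [519.6  29.7 333.2] 272.5 42
pad [[427.  199.1  13. ]] [[427.3 199.6  10.4]]
pad [[424.8 107.7  13. ]] [[424.6 107.5  14.6]]
pad [[422.7  16.5  13. ]] [[422.6  16.5  13.8]]
pad [[420.5 -74.6  13. ]] [[419.9 -74.8  17.7]]
(593, 792, 3)
```

View pics/crop1.png

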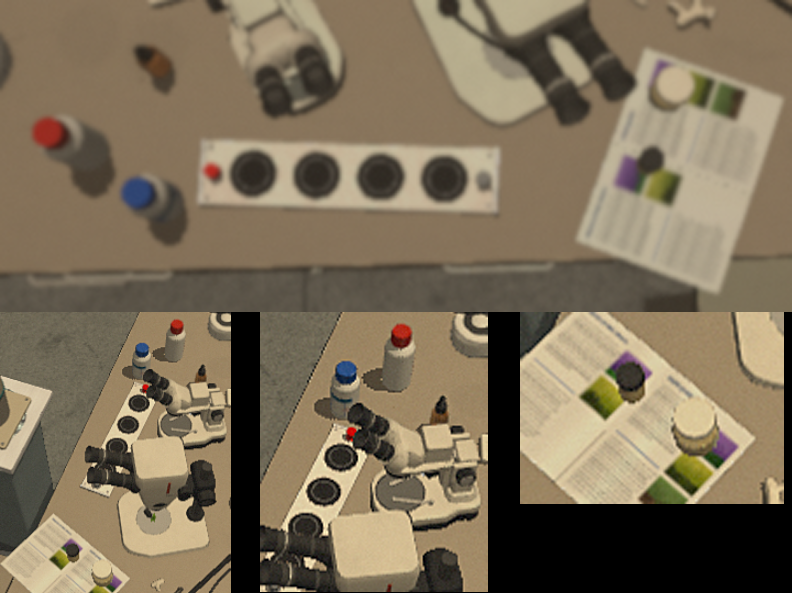

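The crop confirms the choice: red and blue bottles left of the board, red post next to pad1, cream-lidded jar and black-lidded canister on the booklet. Next I'll refine the positions and check microscope clearances.

```bash
python3 - <<'E'
from h import *
t=load('top0'); s=load('side0')
T=cloud(t);S=cloud(s)
def seg(c,C,box,f,h,n):
    u0,v0,u1,v1=box; im=c['im'][v0:v1,u0:u1].astype(int); m=f(im[...,0],im[...,1],im[...,2])
    v,u=np.nonzero(m); z=C[v0:v1,u0:u1,2][m]; cu,cv=(u.min()+u.max())/2+u0,(v.min()+v.max())/2+v0
    print(n,'px',cu,cv,len(u),'medz',np.median(z).round(1),'ctr@h',onplane(c,[(cu,cv)],h)[0].round(1),'mean',onplane(c,[(u.mean()+u0,v.mean()+v0)],h)[0].round(1))
red=lambda r,g,b:(r>110)&(g<70)&(b<70)
blue=lambda r,g,b:(b>90)&(r<70)
blk=lambda r,g,b:(r<70)&(g<65)&(b<65)
wh=lambda r,g,b:(r>165)&(g>150)&(b>120)
seg(t,T,(130,238,155,262),red,145,'red');seg(s,S,(345,80,375,110),red,140,'red')
seg(t,T,(168,262,192,288),blue,118,'blue');seg(s,S,(315,102,342,125),blue,118,'blue')
seg(t,T,(384,254,398,270),blk,59,'can');seg(s,S,(255,285,275,308),blk,55,'can')
seg(t,T,(200,260,214,274),red,28,'post')
for u in (225,252,279,306): seg(t,T,(u-13,255,u+13,281),blk,13,'pad')
# obstacles
for n,C in(('top',T),('side',S)):
  for y0 in range(-160,320,40):
    m=(C[...,1]>y0)&(C[...,1]<y0+40)&(C[...,0]>350)&(C[...,0]<640)
    P=C[m]; o=[]
    for z0 in (40,100,160,220,280,340):
        q=P[(P[:,2]>z0)&(P[:,2]<z0+60)]; o.append((int(np.percentile(q[:,0],3)),len(q)) if len(q)>8 else None)
    print(n,y0,o)
E
```

```text
red px 139.5 249.5 108 medz 149.7 ctr@h [473.6 438.3 145. ] mean [473.4 438.5 145. ]
red px 361.0 92.0 73 medz 148.2 ctr@h [474.4 435.4 140. ] mean [471.9 440.3 140. ]
blue px 176.5 275.0 101 medz 125.1 ctr@h [394.3 328.6 118. ] mean [394.9 328.6 118. ]
blue px 329.0 112.0 78 medz 123.9 ctr@h [393.7 328.1 118. ] mean [393.2 327.7 118. ]
can px 390.0 261.5 66 medz 59.2 ctr@h [ 429.4 -351.9   59. ] mean [ 428.4 -352.7   59. ]
can px 265.0 299.0 115 medz 59.1 ctr@h [ 434.8 -369.1   55. ] mean [ 433.1 -362.    55. ]
post px 208.5 266.0 19 medz 32.6 ctr@h [433.  251.3  28. ] mean [433.  252.1  28. ]
pad px 225.0 267.0 226 medz 12.8 ctr@h [430.4 199.1  13. ] mean [430.6 198.7  13. ]
pad px 252.0 268.0 216 medz 13.3 ctr@h [424.8 107.7  13. ] mean [425.9 109.5  13. ]
pad px 278.0 268.0 226 medz 13.7 ctr@h [422.7  19.9  13. ] mean [421.6  19.7  13. ]
pad px 305.0 269.0 217 medz 13.5 ctr@h [417.2 -71.1  13. ] mean [416.7 -70.6  13. ]
top -160 [None, (568, 28), (575, 12), None, (523, 55), (534, 474)]
top -120 [None, (592, 34), (586, 17), None, (597, 115), (597, 67)]
top -80 [None, None, None, N
[... 454 characters left out ...]
280 [(366, 135), (374, 71), None, None, None, None]
side -160 [None, None, None, None, None, (549, 337)]
side -120 [None, None, None, None, None, (617, 15)]
side -80 [None, None, None, None, None, None]
side -40 [None, None, None, None, None, None]
side 0 [None, None, None, None, None, None]
side 40 [(538, 21), None, (539, 80), (492, 235), None, None]
side 80 [(527, 348), (544, 39), (534, 251), (468, 245), None, None]
side 120 [(518, 334), (617, 30), (540, 343), (469, 206), None, None]
side 160 [(528, 98), None, (584, 79), None, None, None]
side 200 [None, None, (633, 11), None, None, None]
side 240 [None, None, None, None, None, None]
side 280 [(370, 228), (376, 92), None, None, None, None]
```

>>> arm_command(deltas=[{"dz":0.05},{"dz":0.1,"dy":0.03,"dx":0.03},{"dz":0.12,"dy":0.06,"dx":0.06},{"dz":0.12,"dy":0.1,"dx":0.08},{"dz":0.12,"dy":0.14,"dx":0.1},{"dz":0.12,"dy":0.18,"dx":0.12},{"dz":0.12,"dy":0.21,"dx":0.13},{"dz":0.12,"dy":0.21,"dx":0.13},{"dz":0.12,"dy":0.21,"dx":0.13}])

```text
invalid input at $.deltas[0]: expected keys dx, dy, dz, yaw, jaw
```

>>> arm_command(deltas=[{"dx":0,"dy":0,"dz":0.05,"yaw":8,"jaw":1},{"dx":0,"dy":0,"dz":0.09,"yaw":16,"jaw":1},{"dx":0.01,"dy":0.02,"dz":0.09,"yaw":24,"jaw":1},{"dx":0.02,"dy":0.04,"dz":0.09,"yaw":32,"jaw":1},{"dx":0.04,"dy":0.06,"dz":0.09,"yaw":40,"jaw":1},{"dx":0.06,"dy":0.08,"dz":0.09,"yaw":48,"jaw":1},{"dx":0.08,"dy":0.1,"dz":0.09,"yaw":56,"jaw":1},{"dx":0.1,"dy":0.12,"dz":0.09,"yaw":64,"jaw":1},{"dx":0.11,"dy":0.14,"dz":0.09,"yaw":72,"jaw":1},{"dx":0.12,"dy":0.16,"dz":0.09,"yaw":80,"jaw":1},{"dx":0.13,"dy":0.18,"dz":0.09,"yaw":88,"jaw":1},{"dx":0.14,"dy":0.2,"dz":0.09,"yaw":96,"jaw":1},{"dx":0.15,"dy":0.22,"dz":0.09,"yaw":104,"jaw":1},{"dx":0.16,"dy":0.23,"dz":0.09,"yaw":112,"jaw":1},{"dx":0.17,"dy":0.24,"dz":0.09,"yaw":120,"jaw":1},{"dx":0.18,"dy":0.25,"dz":0.09,"yaw":128,"jaw":1},{"dx":0.18,"dy":0.25,"dz":0.09,"yaw":136,"jaw":1},{"dx":0.18,"dy":0.25,"dz":0.09,"yaw":144,"jaw":1},{"dx":0.18,"dy":0.25,"dz":0.09,"yaw":152,"jaw":1},{"dx":0.18,"dy":0.25,"dz":0.09,"yaw":157.7,"jaw":1}])

```text
clock: 2.15
eef_pos: [426.2, -351.5, 321.0]
tool_rot: [3.141, -0.001, -3.137]
force: [0.6, 0.4, 0.4]
width: 85.7
gripper_force: 0.0
```

```bash
python3 - <<'E'
from h import *
grab('wrist','w1'); print(read_state()['qpos'].round(2), camera_params('wrist')['extrinsics'].round(2).tolist())
E
```

```text
[ 1.11  0.47 -0.71  1.66  0.33  1.14  1.89] [[-0.01, 0.96, 0.27, 357.09], [1.0, 0.01, 0.0, -352.93], [0.0, 0.27, -0.96, 464.38], [0.0, 0.0, 0.0, 1.0]]
```

View pics/w1.png

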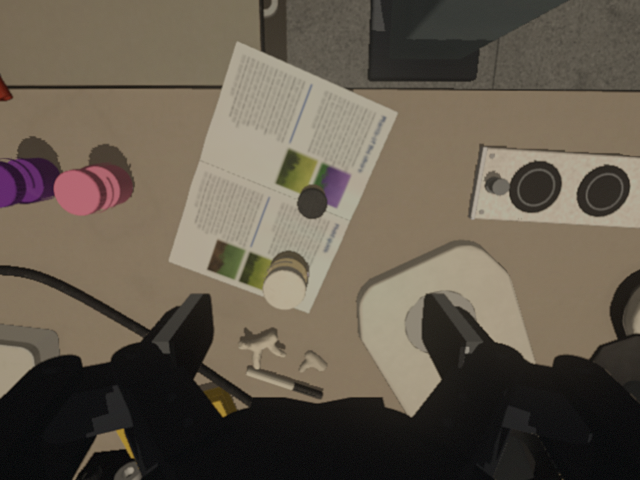

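The wrist view shows the canister lid at (312,201), the jar lid at (285,285), pad4 at (536,187) and pad3 at (604,190).

```bash
cat >> h.py <<'E'
def lid(tag,uv,r,zlo,zhi,f=None):
    """centre of the level top disc near pixel uv: points with zlo<z<zhi, min enclosing circle of the largest blob"""
    c=load(tag);C=cloud(c);u,v=uv
    m=np.zeros((480,640),np.uint8); m[max(v-r,0):v+r+1,max(u-r,0):u+r+1]=1
    m&=((C[...,2]>zlo)&(C[...,2]<zhi)).astype(np.uint8)
    if f is not None: m&=f(c['im'].astype(int)).astype(np.uint8)
    m=cv2.morphologyEx(m,cv2.MORPH_OPEN,np.ones((3,3)))
    n,L,st,_=cv2.connectedComponentsWithStats(m); k=1+np.argmax(st[1:,4]); m=L==k
    z=np.median(C[...,2][m]); q=np.argwhere(m)[:,::-1]; P=onplane(c,q,z)[:,:2].astype(np.float32)
    ell=cv2.fitEllipse(cv2.convexHull(P)); return np.r_[np.mean(P,0),z].round(1),np.round(ell[0],1),np.round(ell[1],1)
E
python3 - <<'E'
from h import *
print('can',lid('w1',(312,201),30,52,70)); print('jar',lid('w1',(285,285),35,74,95))
dk=lambda i:(i.max(-1)<75)
for u,v in((536,187),(604,190)): print('pad',lid('w1',(u,v),34,5,22,dk))
E
```

```text
can (array([ 430.9, -357.4,   60.9]), array([ 431. , -357.4]), array([35.4, 36. ]))
jar (array([ 528.1, -389.6,   82.5]), array([ 528.5, -389.7]), array([51. , 53.1]))
pad (array([415.8, -74. ,  14. ]), array([416.9, -72. ]), array([64.6, 65.3]))
pad (array([420.1,  15.1,  14. ]), array([421.4,  17.2]), array([65. , 66.6]))
```

>>> arm_command(deltas=[{"dx":0.02,"dy":0,"dz":-0.05,"yaw":0,"jaw":1},{"dx":0.04,"dy":-0.01,"dz":-0.09,"yaw":0,"jaw":1},{"dx":0.04,"dy":-0.01,"dz":-0.09,"yaw":0,"jaw":1},{"dx":0.04,"dy":-0.01,"dz":-0.09,"yaw":0,"jaw":1}])

```text
clock: 2.6
eef_pos: [466.0, -361.0, 230.1]
tool_rot: [3.139, -0.002, 3.14]
force: [0.7, 0.5, 0.2]
width: 86.0
gripper_force: 0.0
```

```bash
python3 - <<'E'
from h import *
grab('wrist','w2')
c=load('w2')
def proj(P):
    R=c['E'][:3,:3].T; p=R@(np.array(P)-c['E'][:3,3]); return cv2.projectPoints(p[None],np.zeros(3),np.zeros(3),c['K'],np.array([float(c['k1']),0,0,0]))[0].ravel().astype(int)
a=proj([431,-357.4,60]);b=proj([528.5,-389.7,82]); print(a,b)
print('can',lid('w2',tuple(a),45,52,70)); print('jar',lid('w2',tuple(b),50,74,95)); print(read_state()['eef_pos'],read_state()['tool_rot'])
E
```

```text
[321 177] [285 289]
can (array([ 431.4, -357.8,   61. ]), array([ 431.5, -357.7]), array([35.3, 35.7]))
jar (array([ 528.2, -389.9,   82.6]), array([ 528.7, -389.9]), array([51. , 52.9]))
[ 466.6077505  -361.30704412  231.88784143] [3.14147350e+00 2.23330498e-04 3.14048492e+00]
```

>>> arm_command(deltas=[{"dx":-0.02,"dy":0.004,"dz":-0.03,"yaw":0,"jaw":0.75},{"dx":-0.035,"dy":0.004,"dz":-0.07,"yaw":0,"jaw":0.75},{"dx":-0.035,"dy":0.004,"dz":-0.11,"yaw":0,"jaw":0.75},{"dx":-0.035,"dy":0.004,"dz":-0.15,"yaw":0,"jaw":0.75},{"dx":-0.035,"dy":0.004,"dz":-0.18,"yaw":0,"jaw":0.75},{"dx":-0.035,"dy":0.004,"dz":-0.2,"yaw":0,"jaw":0.75},{"dx":-0.035,"dy":0.004,"dz":-0.2,"yaw":0,"jaw":0.75},{"dx":-0.035,"dy":0.004,"dz":-0.2,"yaw":0,"jaw":0.3},{"dx":-0.035,"dy":0.004,"dz":-0.2,"yaw":0,"jaw":0.3},{"dx":-0.035,"dy":0.004,"dz":-0.2,"yaw":0,"jaw":0.3},{"dx":-0.035,"dy":0.004,"dz":-0.2,"yaw":0,"jaw":0.3}])

```text
clock: 3.75
eef_pos: [432.9, -358.5, 33.9]
tool_rot: [-3.139, 0.003, 3.141]
force: [-1.1, 0.5, 6.2]
width: 34.8
gripper_force: 59.1
```

>>> arm_command(deltas=[{"dx":0,"dy":0,"dz":0.02,"yaw":0,"jaw":0.3},{"dx":0,"dy":0,"dz":0.05,"yaw":0,"jaw":0.3},{"dx":0,"dy":0.01,"dz":0.09,"yaw":0,"jaw":0.3},{"dx":0,"dy":0.04,"dz":0.12,"yaw":0,"jaw":0.3},{"dx":-0.002,"dy":0.08,"dz":0.12,"yaw":0,"jaw":0.3},{"dx":-0.005,"dy":0.12,"dz":0.12,"yaw":0,"jaw":0.3},{"dx":-0.008,"dy":0.16,"dz":0.12,"yaw":0,"jaw":0.3},{"dx":-0.01,"dy":0.2,"dz":0.12,"yaw":0,"jaw":0.3},{"dx":-0.012,"dy":0.24,"dz":0.12,"yaw":0,"jaw":0.3},{"dx":-0.014,"dy":0.27,"dz":0.12,"yaw":0,"jaw":0.3},{"dx":-0.014,"dy":0.286,"dz":0.12,"yaw":0,"jaw":0.3},{"dx":-0.014,"dy":0.286,"dz":0.12,"yaw":0,"jaw":0.3},{"dx":-0.014,"dy":0.286,"dz":0.12,"yaw":0,"jaw":0.3}])

```text
clock: 5.05
eef_pos: [418.0, -72.1, 152.2]
tool_rot: [-3.14, 0.002, 3.141]
force: [0.2, -0.1, 0.0]
width: 35.0
gripper_force: 59.8
```

```bash
cat >> h.py <<'E'
def proj(tag,P):
    c=load(tag);p=c['E'][:3,:3].T@(np.array(P,float)-c['E'][:3,3]); return cv2.projectPoints(p[None],np.zeros(3),np.zeros(3),c['K'],np.array([float(c['k1']),0,0,0]))[0].ravel().astype(int)
E
python3 - <<'E'
from h import *
grab('wrist','w3'); s=read_state(); print(s['qpos'].round(2),s['eef_pos'].round(1),s['width'])
for P in ([417,-72,13],[421.6,17.5,13],[426,108,13],[417,-72,50]): print(proj('w3',P))
E
```

```text
[ 0.52  0.5  -0.57  2.19  0.5   0.58  1.14] [417.8 -72.7 152. ] 34.312831925590515
[318 222]
[426 227]
[533 233]
[318 234]
```

View pics/w3.png

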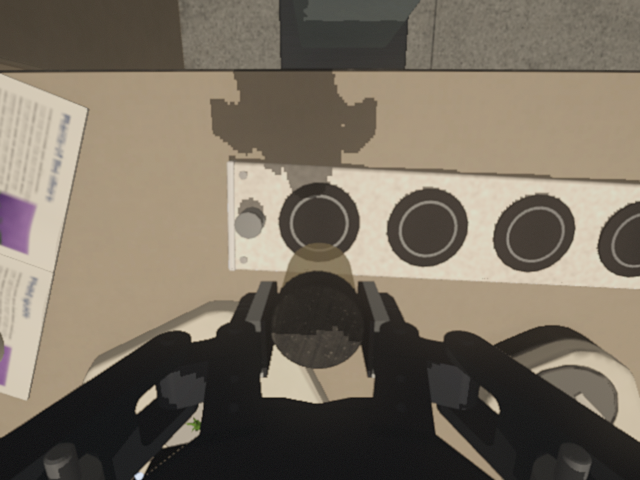

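Wrist view 3: canister held upright with its lid at (318,315), pad4 at (319,222), pad3 (427,226), pad2 (534,232), and the grey post at (249,222). Next I'll fit the row.

```bash
cat >> h.py <<'E'
def pad(tag,P,r=48):
    c=load(tag);C=cloud(c);u,v=proj(tag,[P[0],P[1],13])
    m=np.zeros((480,640),np.uint8); cv2.circle(m,(int(u),int(v)),r,1,-1)
    m&=((c['im'].max(-1)<105)&(C[...,2]<22)).astype(np.uint8)   # pad incl. ring
    cs=max(cv2.findContours(m,cv2.RETR_EXTERNAL,cv2.CHAIN_APPROX_NONE)[0],key=cv2.contourArea)
    h=cv2.convexHull(cs)[:,0]; X=onplane(c,h,13)[:,:2].astype(np.float32); e=cv2.fitEllipse(X)
    return np.round(e[0],1),np.round(e[1],1)
E
python3 - <<'E'
from h import *
for P in ([417,-72],[421.6,17.5],[426,108]): print('pad',pad('w3',P))
c=load('w3');C=cloud(c)
print('z pads',[np.median(C[v-3:v+4,u-3:u+4,2]).round(1) for u,v in((319,215),(427,226),(534,232))])
print('canlid z',np.median(C[310:320,310:325,2]), lid('w3',(318,312),52,168,192,lambda i:i.max(-1)<70))
print('cream',C[255:272:4,318].round(1).tolist())
E
```

```text
pad (array([417. , -71.4]), array([65.5, 66.5]))
pad (array([421.9,  18.2]), array([65.8, 66.6]))
pad (array([426.7, 107.9]), array([66. , 67.6]))
z pads [np.float64(14.2), np.float64(14.4), np.float64(14.4)]
canlid z 179.57908309923403 (array([412.2, -71.8, 179.4]), array([415.6, -70.4]), array([38.2, 47.5]))
cream [[400.5, -72.3, 144.0], [400.2, -72.4, 150.3], [400.3, -72.4, 154.9], [400.6, -72.4, 159.1], [399.9, -72.4, 165.3]]
```

>>> arm_command(deltas=[{"dx":0,"dy":0,"dz":-0.04,"yaw":0,"jaw":0.3},{"dx":0,"dy":0,"dz":-0.075,"yaw":0,"jaw":0.3},{"dx":0,"dy":0,"dz":-0.095,"yaw":0,"jaw":0.3},{"dx":0,"dy":0,"dz":-0.104,"yaw":0,"jaw":0.3},{"dx":0,"dy":0,"dz":-0.106,"yaw":0,"jaw":0.3},{"dx":0,"dy":0,"dz":-0.108,"yaw":0,"jaw":0.3},{"dx":0,"dy":0,"dz":-0.108,"yaw":0,"jaw":0.3},{"dx":0,"dy":0,"dz":-0.108,"yaw":0,"jaw":0.3}])

```text
clock: 5.9
eef_pos: [418.0, -71.8, 44.1]
tool_rot: [-3.141, 0.002, 3.141]
force: [-0.4, 0.3, 0.7]
width: 34.9
gripper_force: 59.8
```

>>> arm_command(deltas=[{"dx":0,"dy":0,"dz":-0.001,"yaw":0,"jaw":0.3},{"dx":0,"dy":0,"dz":-0.0015,"yaw":0,"jaw":0.3},{"dx":0,"dy":0,"dz":-0.0015,"yaw":0,"jaw":0.3}])

```text
clock: 6.2
eef_pos: [418.1, -71.6, 42.8]
tool_rot: [-3.141, 0.002, 3.141]
force: [-1.5, 0.1, 10.0]
width: 34.7
gripper_force: 61.0
```

>>> arm_command(deltas=[{"dx":0,"dy":0,"dz":0,"yaw":0,"jaw":0.65},{"dx":0,"dy":0,"dz":0,"yaw":0,"jaw":0.65},{"dx":0,"dy":0,"dz":0,"yaw":0,"jaw":0.65},{"dx":0,"dy":0,"dz":0.03,"yaw":0,"jaw":0.65},{"dx":0,"dy":0,"dz":0.07,"yaw":0,"jaw":0.65},{"dx":0,"dy":0,"dz":0.11,"yaw":0,"jaw":1},{"dx":0,"dy":-0.03,"dz":0.12,"yaw":0,"jaw":1},{"dx":0,"dy":-0.07,"dz":0.12,"yaw":0,"jaw":1},{"dx":0,"dy":-0.11,"dz":0.12,"yaw":0,"jaw":1},{"dx":0,"dy":-0.15,"dz":0.12,"yaw":0,"jaw":1},{"dx":0.01,"dy":-0.19,"dz":0.12,"yaw":0,"jaw":1},{"dx":0.03,"dy":-0.23,"dz":0.12,"yaw":0,"jaw":1},{"dx":0.06,"dy":-0.27,"dz":0.12,"yaw":0,"jaw":1},{"dx":0.09,"dy":-0.3,"dz":0.12,"yaw":0,"jaw":1},{"dx":0.111,"dy":-0.318,"dz":0.12,"yaw":0,"jaw":1},{"dx":0.111,"dy":-0.318,"dz":0.1,"yaw":0,"jaw":1},{"dx":0.111,"dy":-0.318,"dz":0.1,"yaw":0,"jaw":1}])

```text
clock: 7.9
eef_pos: [526.6, -388.9, 138.7]
tool_rot: [3.138, -0.005, 3.141]
force: [-0.7, 0.7, -0.3]
width: 85.5
gripper_force: 0.0
```

```bash
python3 - <<'E'
from h import *
grab('wrist','w4'); grab('top','top1'); s=read_state(); print(s['qpos'].round(2),s['eef_pos'].round(1),s['force'].round(1))
c=load('w4');C=cloud(c)
P=C[(C[...,2]>20)&(C[...,2]<58)&(np.hypot(C[...,0]-528.6,C[...,1]+389.8)<36)]
print(len(P)); 
if len(P)>50:
    k=cv2.minEnclosingCircle  # front-face fit, known radius 28
    from scipy.optimize import least_squares
    print(least_squares(lambda p:np.hypot(P[:,0]-p[0],P[:,1]-p[1])-28,[528.6,-389.8],loss='soft_l1').x)
u=proj('w4',[528.6,-389.8,82]);print(u,lid('w4',tuple(u),60,74,92))
t=load('top1'); u=proj('top1',[417,-71.4,65]); print(u,lid('top1',tuple(u),12,55,85,lambda i:i.max(-1)<80))
E
```

```text
[ 0.94  0.81 -0.62  1.57  0.55  0.95  1.71] [ 527.6 -388.7  141.2] [0.1 0.1 0.6]
831
[ 534.27355078 -390.3356481 ]
[316 260] (array([ 528.7, -390.5,   82.7]), array([ 529.2, -390.5]), array([50.6, 52.2]))
[304 267] (array([415.7, -70.2,  68.5]), array([415.5, -69.9]), array([34.5, 35.9]))
```

>>> arm_command(deltas=[{"dx":0,"dy":-0.0005,"dz":-0.04,"yaw":0,"jaw":1},{"dx":0,"dy":-0.0005,"dz":-0.08,"yaw":0,"jaw":1},{"dx":0,"dy":-0.0005,"dz":-0.1,"yaw":0,"jaw":1},{"dx":0,"dy":-0.0005,"dz":-0.104,"yaw":0,"jaw":1},{"dx":0,"dy":-0.0005,"dz":-0.104,"yaw":0,"jaw":0.55},{"dx":0,"dy":-0.0005,"dz":-0.104,"yaw":0,"jaw":0.55},{"dx":0,"dy":-0.0005,"dz":-0.104,"yaw":0,"jaw":0.55},{"dx":0,"dy":-0.0005,"dz":-0.104,"yaw":0,"jaw":0.55}])

```text
clock: 8.8
eef_pos: [530.1, -390.5, 40.3]
tool_rot: [-3.14, 0.004, 3.141]
force: [-0.9, 1.2, 7.5]
width: 54.4
gripper_force: 63.7
```

>>> arm_command(deltas=[{"dx":0,"dy":0,"dz":0.02,"yaw":0,"jaw":0.55},{"dx":0,"dy":0,"dz":0.06,"yaw":0,"jaw":0.55},{"dx":-0.02,"dy":0.01,"dz":0.1,"yaw":0,"jaw":0.55},{"dx":-0.05,"dy":0.03,"dz":0.11,"yaw":0,"jaw":0.55},{"dx":-0.08,"dy":0.06,"dz":0.11,"yaw":0,"jaw":0.55},{"dx":-0.1,"dy":0.1,"dz":0.11,"yaw":0,"jaw":0.55},{"dx":-0.107,"dy":0.14,"dz":0.11,"yaw":0,"jaw":0.55},{"dx":-0.107,"dy":0.18,"dz":0.11,"yaw":0,"jaw":0.55},{"dx":-0.107,"dy":0.22,"dz":0.11,"yaw":0,"jaw":0.55},{"dx":-0.107,"dy":0.26,"dz":0.11,"yaw":0,"jaw":0.55},{"dx":-0.107,"dy":0.3,"dz":0.11,"yaw":0,"jaw":0.55},{"dx":-0.107,"dy":0.34,"dz":0.11,"yaw":0,"jaw":0.55},{"dx":-0.107,"dy":0.37,"dz":0.11,"yaw":0,"jaw":0.55},{"dx":-0.107,"dy":0.395,"dz":0.11,"yaw":0,"jaw":0.55},{"dx":-0.107,"dy":0.408,"dz":0.11,"yaw":0,"jaw":0.55},{"dx":-0.107,"dy":0.408,"dz":0.11,"yaw":0,"jaw":0.55},{"dx":-0.107,"dy":0.408,"dz":0.11,"yaw":0,"jaw":0.55}])

```text
clock: 10.5
eef_pos: [421.4, 17.4, 148.1]
tool_rot: [-3.141, 0.0, 3.141]
force: [-0.3, 0.3, -1.7]
width: 54.4
gripper_force: 63.8
```

```bash
python3 - <<'E'
from h import *
grab('wrist','w5'); grab('top','top2'); s=read_state(); print(s['qpos'].round(2),s['eef_pos'].round(1),s['force'].round(1))
for P in ([421.6,17.5],[426.7,108],[431,198]): print('pad',pad('w5',P,40))
c=load('w5');C=cloud(c); P=C[(C[...,2]>95)&(C[...,2]<200)&(np.hypot(C[...,0]-421.5,C[...,1]-18)<45)]
print(len(P),np.percentile(P,[2,50,98],axis=0).round(1).tolist())
u=proj('w5',[417,-71.4,70]);print('can',u,lid('w5',tuple(u),45,62,78,lambda i:i.max(-1)<90))
E
```

```text
[ 0.32  0.51 -0.6   2.2   0.54  0.57  0.89] [421.4  16.7 147.9] [-0.  -0.8 -1.8]
pad (array([421.9,  17.9]), array([64.2, 65.9]))
pad (array([427.1, 107.6]), array([63.8, 67.3]))
pad (array([431.7, 197.5]), array([62.5, 68.5]))
26068 [[396.6, -19.6, 129.5], [412.0, 17.1, 190.2], [436.7, 53.9, 198.0]]
can [182 239] (array([415.7, -69.2,  69.8]), array([415.9, -69.3]), array([35. , 37.2]))
```

View pics/w5.png

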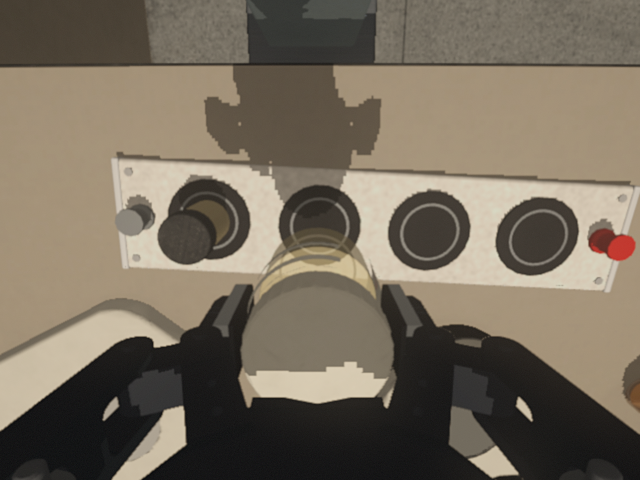

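The jar is held upright over pad3. The canister stands on pad4 about 2 mm off centre, the red post is at (620,246), and pads 2 and 1 are at (429,230) and (537,236).

>>> arm_command(deltas=[{"dx":0,"dy":0.001,"dz":-0.04,"yaw":0,"jaw":0.55},{"dx":0,"dy":0.001,"dz":-0.075,"yaw":0,"jaw":0.55},{"dx":0,"dy":0.001,"dz":-0.09,"yaw":0,"jaw":0.55},{"dx":0,"dy":0.001,"dz":-0.095,"yaw":0,"jaw":0.55},{"dx":0,"dy":0.001,"dz":-0.0965,"yaw":0,"jaw":0.55},{"dx":0,"dy":0.001,"dz":-0.0975,"yaw":0,"jaw":0.55},{"dx":0,"dy":0.001,"dz":-0.0975,"yaw":0,"jaw":0.55}])

```text
clock: 11.3
eef_pos: [422.1, 18.8, 51.0]
tool_rot: [3.141, 0.002, 3.14]
force: [-0.1, -0.8, -1.7]
width: 54.7
gripper_force: 63.9
```

>>> arm_command(deltas=[{"dx":0,"dy":0,"dz":-0.001,"yaw":0,"jaw":0.55},{"dx":0,"dy":0,"dz":-0.0018,"yaw":0,"jaw":0.55},{"dx":0,"dy":0,"dz":-0.0018,"yaw":0,"jaw":0.55}])

```text
clock: 11.6
eef_pos: [421.8, 19.0, 49.1]
tool_rot: [-3.141, 0.001, 3.141]
force: [-0.6, 0.3, 4.0]
width: 54.5
gripper_force: 64.5
```

>>> arm_command(deltas=[{"dx":0,"dy":0,"dz":0,"yaw":0,"jaw":0.82},{"dx":0,"dy":0,"dz":0,"yaw":0,"jaw":0.82},{"dx":0,"dy":0,"dz":0,"yaw":0,"jaw":0.82},{"dx":0,"dy":0,"dz":0.03,"yaw":0,"jaw":0.82},{"dx":0,"dy":0,"dz":0.07,"yaw":0,"jaw":0.82},{"dx":-0.01,"dy":0.01,"dz":0.11,"yaw":0,"jaw":1},{"dx":-0.015,"dy":0.04,"dz":0.14,"yaw":0,"jaw":1},{"dx":-0.02,"dy":0.08,"dz":0.16,"yaw":0,"jaw":1},{"dx":-0.02,"dy":0.12,"dz":0.17,"yaw":0,"jaw":1},{"dx":-0.02,"dy":0.16,"dz":0.17,"yaw":0,"jaw":1},{"dx":-0.02,"dy":0.2,"dz":0.17,"yaw":0,"jaw":1},{"dx":-0.025,"dy":0.24,"dz":0.17,"yaw":0,"jaw":1},{"dx":-0.027,"dy":0.28,"dz":0.17,"yaw":0,"jaw":1},{"dx":-0.027,"dy":0.3,"dz":0.17,"yaw":0,"jaw":1},{"dx":-0.027,"dy":0.31,"dz":0.17,"yaw":0,"jaw":1},{"dx":-0.027,"dy":0.31,"dz":0.17,"yaw":0,"jaw":1},{"dx":-0.027,"dy":0.31,"dz":0.17,"yaw":0,"jaw":1}])

```text
clock: 13.3
eef_pos: [394.5, 327.4, 218.1]
tool_rot: [-3.14, -0.001, 3.14]
force: [0.6, -0.8, -0.2]
width: 85.5
gripper_force: 0.0
```

```bash
python3 - <<'E'
from h import *
grab('wrist','w6'); grab('top','top3'); grab('side','side3'); s=read_state(); print(s['qpos'].round(2),s['eef_pos'].round(1),s['tool_rot'].round(3),s['force'].round(1))
u=proj('w6',[394.3,328.6,125]);print('blue',u,lid('w6',tuple(u),70,116,136,lambda i:(i[...,2]>i[...,0]+30)))
u=proj('w6',[473.5,438,150]);print('red',u,lid('w6',tuple(np.clip(u,0,479)),70,141,162,lambda i:(i[...,0]>i[...,2]+40)))
u=proj('top3',[421.9,18,91]); print('jar',u,lid('top3',tuple(u),14,83,105))
# eyepiece extents
for n in('top3','side3','top0','side0'):
    C=cloud(load(n)); m=(C[...,1]>30)&(C[...,1]<180)&(C[...,0]>440)&(C[...,0]<515)&(C[...,2]>180)&(C[...,2]<300); P=C[m]
    print(n,len(P),np.percentile(P,[.5,2,5,50,98],axis=0).round(0).tolist())
E
```

```text
[-0.27  0.53 -0.7   1.9   0.44  0.88  0.37] [394.9 327.3 218.4] [-3.14  -0.     3.139] [ 0.2 -0.4  0. ]
blue [320 239] (array([393.9, 326. , 125.6]), array([394.2, 326.1]), array([39.8, 40.6]))
red [477 358] (array([456.4, 446.6, 149.1]), array([456.3, 446.7]), array([ 3.1, 11.5]))
jar [276 265] (array([420.8,  19.5,  91. ]), array([420.7,  19.9]), array([49.5, 50.5]))
top3 324 [[463.0, 50.0, 215.0], [466.0, 52.0, 239.0], [469.0, 56.0, 244.0], [495.0, 113.0, 255.0], [514.0, 145.0, 281.0]]
side3 288 [[465.0, 46.0, 225.0], [466.0, 49.0, 233.0], [469.0, 60.0, 243.0], [497.0, 108.0, 255.0], [514.0, 133.0, 278.0]]
top0 319 [[463.0, 50.0, 218.0], [466.0, 52.0, 238.0], [469.0, 58.0, 246.0], [495.0, 113.0, 255.0], [515.0, 146.0, 280.0]]
side0 286 [[465.0, 44.0, 227.0], [467.0, 52.0, 236.0], [469.0, 60.0, 242.0], [497.0, 109.0, 255.0], [514.0, 133.0, 278.0]]
```

View pics/w6.png

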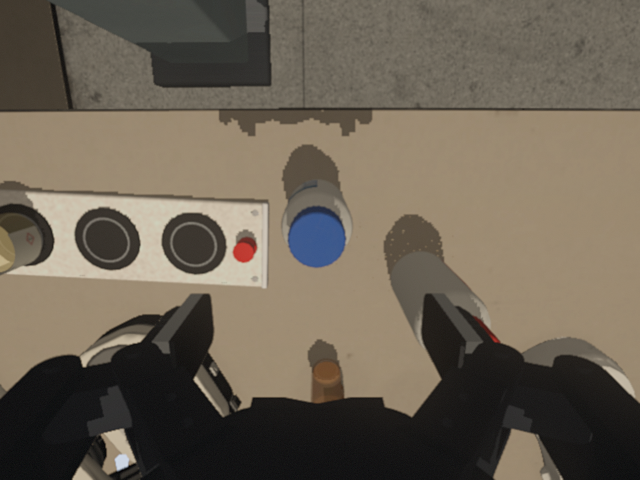

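The blue cap is at (317,238), the red bottle's cap is hidden behind the right finger, and the dropper is at (325,375). The eyepiece overhang at pad2 is tight (x≥464), so I'll measure the gripper's extent from the side view.

```bash
python3 - <<'E'
from h import *
for n in('side3','top3'):
    C=cloud(load(n)); X=C[...,0]-394.9;Y=C[...,1]-327.3
    for z0 in range(218,480,20):
        m=(C[...,2]>z0)&(C[...,2]<z0+20)&(abs(X)<110)&(abs(Y)<110)
        if m.sum()>15: print(n,z0-218,m.sum(),'x',np.percentile(X[m],[2,5,95,98]).round(0),'y',np.percentile(Y[m],[2,98]).round(0))
E
```

```text
side3 20 46 x [-12. -10.  11.  11.] y [-62.  44.]
side3 40 22 x [-9. -5. 11. 12.] y [-73.  42.]
side3 60 56 x [-12. -11.  13.  16.] y [-78. -26.]
side3 80 84 x [-17. -16.  18.  19.] y [-77.   7.]
side3 100 106 x [-12. -10.  16.  17.] y [-73. -17.]
side3 120 82 x [-29. -24.  35.  36.] y [-45.  -5.]
side3 140 123 x [-30. -26.  36.  37.] y [-43.  -4.]
side3 160 157 x [-34. -31.  35.  37.] y [-42.   5.]
side3 180 100 x [-32. -26.  36.  37.] y [-44.  -2.]
side3 200 145 x [-34. -30.  35.  36.] y [-43.   6.]
side3 220 125 x [-30. -26.  35.  36.] y [-42.   2.]
side3 240 136 x [-31. -28.  35.  36.] y [-41.  -5.]
side3 260 138 x [-33. -29.  35.  35.] y [-41.  -0.]
```

>>> arm_command(deltas=[{"dx":-0.007,"dy":-0.002,"dz":-0.04,"yaw":0,"jaw":1},{"dx":-0.007,"dy":-0.002,"dz":-0.08,"yaw":0,"jaw":1},{"dx":-0.007,"dy":-0.002,"dz":-0.12,"yaw":0,"jaw":1},{"dx":-0.007,"dy":-0.002,"dz":-0.148,"yaw":0,"jaw":1},{"dx":-0.007,"dy":-0.002,"dz":-0.156,"yaw":0,"jaw":1},{"dx":-0.007,"dy":-0.002,"dz":-0.156,"yaw":0,"jaw":1},{"dx":-0.007,"dy":-0.002,"dz":-0.156,"yaw":0,"jaw":0.57},{"dx":-0.007,"dy":-0.002,"dz":-0.156,"yaw":0,"jaw":0.57},{"dx":-0.007,"dy":-0.002,"dz":-0.156,"yaw":0,"jaw":0.57},{"dx":-0.007,"dy":-0.002,"dz":-0.156,"yaw":0,"jaw":0.57}])

```text
clock: 14.45
eef_pos: [388.4, 327.5, 64.3]
tool_rot: [3.14, 0.002, 3.141]
force: [-0.1, -0.8, 4.2]
width: 57.0
gripper_force: 62.7
```

>>> arm_command(deltas=[{"dx":0,"dy":0,"dz":0.02,"yaw":0,"jaw":0.57},{"dx":0,"dy":0,"dz":0.05,"yaw":0,"jaw":0.57},{"dx":0,"dy":-0.02,"dz":0.08,"yaw":0,"jaw":0.57},{"dx":0.003,"dy":-0.05,"dz":0.08,"yaw":0,"jaw":0.57},{"dx":0.006,"dy":-0.09,"dz":0.08,"yaw":0,"jaw":0.57},{"dx":0.01,"dy":-0.13,"dz":0.08,"yaw":0,"jaw":0.57},{"dx":0.013,"dy":-0.17,"dz":0.08,"yaw":0,"jaw":0.57},{"dx":0.013,"dy":-0.2,"dz":0.08,"yaw":0,"jaw":0.57},{"dx":0.013,"dy":-0.215,"dz":0.07,"yaw":0,"jaw":0.57},{"dx":0.013,"dy":-0.219,"dz":0.06,"yaw":0,"jaw":0.57},{"dx":0.013,"dy":-0.219,"dz":0.06,"yaw":0,"jaw":0.57},{"dx":0.013,"dy":-0.219,"dz":0.06,"yaw":0,"jaw":0.57}])

```text
clock: 15.65
eef_pos: [400.7, 109.4, 122.8]
tool_rot: [3.14, 0.001, -3.14]
force: [-0.3, 0.0, -2.3]
width: 57.2
gripper_force: 64.5
```

```bash
python3 - <<'E'
from h import *
grab('wrist','w7'); grab('side','side4'); s=read_state(); print(s['qpos'].round(2),s['eef_pos'].round(1),s['tool_rot'].round(3),s['force'].round(1))
from scipy.optimize import least_squares
e=s['eef_pos']; c=load('w7');C=cloud(c);u=proj('w7',[406,108,183]);print('cap',u,lid('w7',tuple(u),80,170,195,lambda i:(i[...,2]>i[...,0]+30)))
im=c['im'].astype(int)
m=(np.hypot(C[...,0]-e[0]-6,C[...,1]-e[1])<40)&(C[...,2]>70)&(C[...,2]<160)&(im.max(-1)>110); P=C[m]
for a,b in((70,95),(95,120),(120,150)):
    q=P[(P[:,2]>a)&(P[:,2]<b)&(abs(P[:,1]-e[1])<26)]; print(len(q),least_squares(lambda p:np.hypot(q[:,0]-p[0],q[:,1]-p[1])-29,[406,108],loss='soft_l1').x.round(1) if len(q)>30 else None)
for P in ([421.6,17.5],[426.7,108],[431,198]): 
    try: print('pad',pad('w7',P,40))
    except Exception as x: print(x)
E
```

```text
[ 0.09  0.56 -0.6   2.24  0.65  0.52  0.55] [400.8 109.6 122.9] [ 3.14e+00  1.00e-03 -3.14e+00] [ 0.1  0.7 -2.1]
cap [314 408] (array([392. , 108.8, 183.8]), array([402.2, 108.8]), array([38.8, 45.7]))
854 [406.9 107.7]
1061 [407.  107.9]
3429 [407.7 108.7]
pad (array([422. ,  16.9]), array([59.1, 65.6]))
max() iterable argument is empty
pad (array([432.5, 198.6]), array([43. , 43.6]))
```

View pics/w7.png

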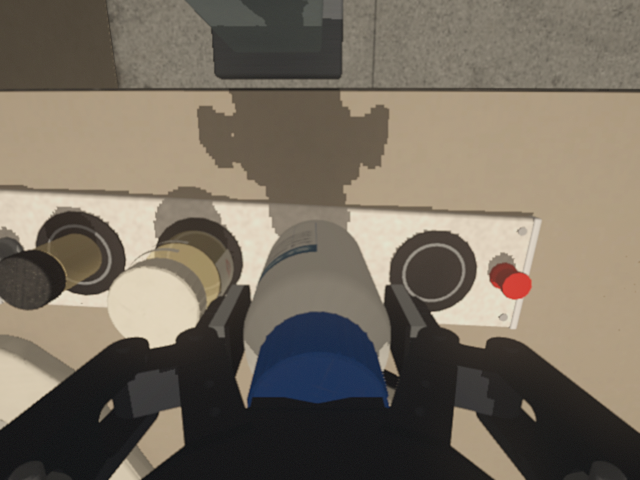

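The blue bottle is held upright over the front of pad2. Moving in.

>>> arm_command(deltas=[{"dx":0.006,"dy":0,"dz":-0.015,"yaw":0,"jaw":0.57},{"dx":0.012,"dy":0,"dz":-0.028,"yaw":0,"jaw":0.57},{"dx":0.017,"dy":0,"dz":-0.036,"yaw":0,"jaw":0.57},{"dx":0.0195,"dy":0,"dz":-0.041,"yaw":0,"jaw":0.57},{"dx":0.0195,"dy":0,"dz":-0.0435,"yaw":0,"jaw":0.57},{"dx":0.0195,"dy":0,"dz":-0.045,"yaw":0,"jaw":0.57},{"dx":0.0195,"dy":0,"dz":-0.045,"yaw":0,"jaw":0.57}])

```text
clock: 16.45
eef_pos: [419.7, 108.1, 77.6]
tool_rot: [-3.142, -0.0, 3.141]
force: [-0.1, 0.0, -1.5]
width: 56.9
gripper_force: 64.5
```

>>> arm_command(deltas=[{"dx":0,"dy":0,"dz":-0.001,"yaw":0,"jaw":0.57},{"dx":0,"dy":0,"dz":-0.0018,"yaw":0,"jaw":0.57},{"dx":0,"dy":0,"dz":-0.0018,"yaw":0,"jaw":0.57}])

```text
clock: 16.75
eef_pos: [420.0, 108.0, 77.2]
tool_rot: [-3.141, 0.002, 3.141]
force: [-3.8, -2.0, 16.1]
width: 56.8
gripper_force: 66.2
```

>>> arm_command(deltas=[{"dx":0,"dy":0,"dz":0,"yaw":0,"jaw":0.85},{"dx":0,"dy":0,"dz":0,"yaw":0,"jaw":0.85},{"dx":0,"dy":0,"dz":0,"yaw":0,"jaw":0.85},{"dx":-0.003,"dy":0,"dz":0.03,"yaw":0,"jaw":0.85},{"dx":-0.01,"dy":0,"dz":0.07,"yaw":0,"jaw":0.85},{"dx":-0.015,"dy":0,"dz":0.11,"yaw":0,"jaw":1},{"dx":-0.015,"dy":0.02,"dz":0.14,"yaw":0,"jaw":1},{"dx":-0.015,"dy":0.05,"dz":0.16,"yaw":0,"jaw":1},{"dx":-0.01,"dy":0.09,"dz":0.17,"yaw":0,"jaw":1},{"dx":0,"dy":0.13,"dz":0.17,"yaw":0,"jaw":1},{"dx":0.01,"dy":0.17,"dz":0.17,"yaw":0,"jaw":1},{"dx":0.02,"dy":0.21,"dz":0.17,"yaw":0,"jaw":1},{"dx":0.03,"dy":0.25,"dz":0.17,"yaw":0,"jaw":1},{"dx":0.04,"dy":0.29,"dz":0.17,"yaw":0,"jaw":1},{"dx":0.05,"dy":0.32,"dz":0.17,"yaw":0,"jaw":1},{"dx":0.053,"dy":0.328,"dz":0.17,"yaw":0,"jaw":1},{"dx":0.053,"dy":0.328,"dz":0.17,"yaw":0,"jaw":1},{"dx":0.053,"dy":0.328,"dz":0.17,"yaw":0,"jaw":1}])

```text
clock: 18.55
eef_pos: [472.8, 434.5, 245.2]
tool_rot: [-3.14, -0.001, 3.141]
force: [-0.7, -0.2, 1.0]
width: 85.0
gripper_force: 0.0
```

```bash
python3 - <<'E'
from h import *
grab('wrist','w8'); grab('top','top5'); grab('side','side5'); s=read_state(); print(s['qpos'].round(2),s['eef_pos'].round(1),s['tool_rot'].round(3),s['force'].round(1))
R=lambda i:(i[...,0]>i[...,2]+40)&(i[...,1]<90);B=lambda i:(i[...,2]>i[...,0]+30)
u=proj('w8',[473.5,438,150]);print('red',u,lid('w8',tuple(np.clip(u,0,479)),70,141,162,R))
for n in('top5','side5'):
    for k,P,f in(('blue',[426.9,107.8,138],B),('jar',[421.9,18,91],None),('can',[417,-71.4,69],lambda i:i.max(-1)<80),('red',[473.5,438,150],R)):
        u=proj(n,P)
        try: print(n,k,lid(n,tuple(u),14,P[2]-8,P[2]+14,f))
        except Exception as x: print(n,k,u,x)
E
```

```text
[-0.38  0.69 -0.72  1.51  0.49  1.13  0.37] [473.2 434.4 245.9] [-3.14  0.    3.14] [-0.4  1.1 -0.4]
red [323 239] (array([471.5, 436.4, 150.6]), array([471.8, 436.4]), array([39.5, 41.5]))
top5 blue (array([424.8, 106.6, 137.9]), array([424.9, 106.9]), array([33.3, 35.1]))
top5 jar (array([421.3,  19. ,  90.5]), array([421.1,  19.6]), array([48.1, 50.6]))
top5 can (array([415.9, -70. ,  69.1]), array([415.7, -69.9]), array([34.2, 35. ]))
top5 red [138 249] attempt to get argmax of an empty sequence
side5 blue (array([428.1, 100.3, 136.5]), array([428. , 101.9]), array([36.1, 45.6]))
side5 jar (array([423. ,  12. ,  88.8]), array([421.4,  12.4]), array([47.3, 52.8]))
side5 can [294 214] attempt to get argmax of an empty sequence
side5 red (array([472.9, 429.8, 148.7]), array([474.4, 431.6]), array([37.3, 40.7]))
```

>>> arm_command(deltas=[{"dx":-0.007,"dy":0,"dz":-0.04,"yaw":0,"jaw":1},{"dx":-0.007,"dy":0,"dz":-0.08,"yaw":0,"jaw":1},{"dx":-0.007,"dy":0,"dz":-0.12,"yaw":0,"jaw":1},{"dx":-0.007,"dy":0,"dz":-0.145,"yaw":0,"jaw":1},{"dx":-0.007,"dy":0,"dz":-0.154,"yaw":0,"jaw":1},{"dx":-0.007,"dy":0,"dz":-0.154,"yaw":0,"jaw":1},{"dx":-0.007,"dy":0,"dz":-0.154,"yaw":0,"jaw":0.62},{"dx":-0.007,"dy":0,"dz":-0.154,"yaw":0,"jaw":0.62},{"dx":-0.007,"dy":0,"dz":-0.154,"yaw":0,"jaw":0.62},{"dx":-0.007,"dy":0,"dz":-0.154,"yaw":0,"jaw":0.62}])

```text
clock: 19.7
eef_pos: [467.0, 437.3, 94.1]
tool_rot: [3.139, 0.003, 3.141]
force: [-0.0, 0.8, 6.6]
width: 60.5
gripper_force: 65.9
```

>>> arm_command(deltas=[{"dx":0,"dy":0,"dz":0.02,"yaw":0,"jaw":0.62},{"dx":0,"dy":0,"dz":0.05,"yaw":0,"jaw":0.62},{"dx":-0.015,"dy":-0.02,"dz":0.07,"yaw":0,"jaw":0.62},{"dx":-0.03,"dy":-0.05,"dz":0.07,"yaw":0,"jaw":0.62},{"dx":-0.045,"dy":-0.09,"dz":0.07,"yaw":0,"jaw":0.62},{"dx":-0.054,"dy":-0.13,"dz":0.07,"yaw":0,"jaw":0.62},{"dx":-0.054,"dy":-0.17,"dz":0.07,"yaw":0,"jaw":0.62},{"dx":-0.054,"dy":-0.205,"dz":0.07,"yaw":0,"jaw":0.62},{"dx":-0.054,"dy":-0.228,"dz":0.065,"yaw":0,"jaw":0.62},{"dx":-0.054,"dy":-0.238,"dz":0.06,"yaw":0,"jaw":0.62},{"dx":-0.054,"dy":-0.238,"dz":0.06,"yaw":0,"jaw":0.62},{"dx":-0.054,"dy":-0.238,"dz":0.06,"yaw":0,"jaw":0.62}])

```text
clock: 20.9
eef_pos: [412.2, 199.7, 152.0]
tool_rot: [3.14, 0.001, -3.141]
force: [-0.2, 0.3, -2.9]
width: 60.8
gripper_force: 66.5
```

```bash
python3 - <<'E'
from h import *
from scipy.optimize import least_squares
grab('wrist','w9'); s=read_state(); print(s['qpos'].round(2),s['eef_pos'].round(1),s['tool_rot'].round(3),s['force'].round(1))
def cyl(tag,xy,r,bands,dy=24):
    c=load(tag);C=cloud(c);im=c['im'].astype(int)
    P=C[(np.hypot(C[...,0]-xy[0],C[...,1]-xy[1])<r+10)&(im.max(-1)>100)]
    for a,b in bands:
        q=P[(P[:,2]>a)&(P[:,2]<b)&(abs(P[:,1]-xy[1])<dy)]; print(a,len(q),least_squares(lambda p:np.hypot(q[:,0]-p[0],q[:,1]-p[1])-r,xy,loss='soft_l1').x.round(1) if len(q)>30 else None)
e=s['eef_pos']; cyl('w9',(e[0]+5,e[1]),31,((70,95),(95,120),(120,150)))
print('blue');cyl('w9',(426.9,107.8),29,((25,50),(50,80),(80,110)))
E
```

```text
[-0.03  0.57 -0.7   2.11  0.59  0.67  0.44] [412.2 200.2 152.1] [ 3.139e+00  1.000e-03 -3.140e+00] [-0.2  0.8 -2.9]
70 574 [418.7 199.8]
95 840 [418.7 199.7]
120 1539 [418.7 199.4]
blue
25 493 [426.6 106.3]
50 813 [426.6 106.3]
80 2550 [427.5 104.5]
```

View pics/w9.png

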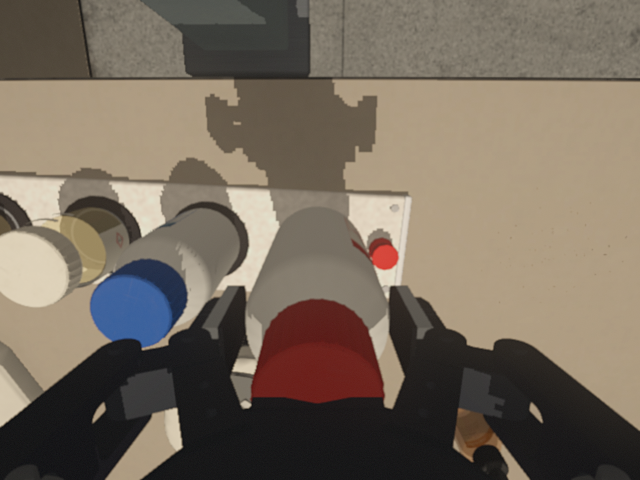

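The red bottle is upright over the front of pad1, and the blue bottle is on pad2. Lowering now.

>>> arm_command(deltas=[{"dx":0.004,"dy":-0.001,"dz":-0.015,"yaw":0,"jaw":0.62},{"dx":0.009,"dy":-0.002,"dz":-0.028,"yaw":0,"jaw":0.62},{"dx":0.013,"dy":-0.002,"dz":-0.036,"yaw":0,"jaw":0.62},{"dx":0.013,"dy":-0.002,"dz":-0.041,"yaw":0,"jaw":0.62},{"dx":0.013,"dy":-0.002,"dz":-0.0435,"yaw":0,"jaw":0.62},{"dx":0.013,"dy":-0.002,"dz":-0.045,"yaw":0,"jaw":0.62},{"dx":0.013,"dy":-0.002,"dz":-0.0455,"yaw":0,"jaw":0.62},{"dx":0.013,"dy":-0.002,"dz":-0.0455,"yaw":0,"jaw":0.62}])

```text
clock: 21.75
eef_pos: [424.7, 196.4, 107.1]
tool_rot: [3.142, 0.001, -3.141]
force: [-2.6, -1.2, 4.1]
width: 60.7
gripper_force: 67.6
```

>>> arm_command(deltas=[{"dx":0,"dy":0,"dz":0,"yaw":0,"jaw":0.83},{"dx":0,"dy":0,"dz":0,"yaw":0,"jaw":0.83},{"dx":0,"dy":0,"dz":0,"yaw":0,"jaw":0.83},{"dx":-0.002,"dy":0,"dz":0.03,"yaw":0,"jaw":0.83},{"dx":-0.008,"dy":0,"dz":0.07,"yaw":0,"jaw":0.83},{"dx":-0.012,"dy":0.005,"dz":0.11,"yaw":0,"jaw":0.83},{"dx":-0.02,"dy":0.03,"dz":0.14,"yaw":0,"jaw":0.83},{"dx":-0.02,"dy":0.07,"dz":0.15,"yaw":0,"jaw":0.83},{"dx":-0.02,"dy":0.11,"dz":0.15,"yaw":0,"jaw":0.83},{"dx":-0.02,"dy":0.15,"dz":0.15,"yaw":0,"jaw":0.83},{"dx":-0.02,"dy":0.17,"dz":0.15,"yaw":0,"jaw":0.83},{"dx":-0.02,"dy":0.17,"dz":0.15,"yaw":0,"jaw":0.83}])

```text
clock: 22.95
eef_pos: [403.7, 369.7, 256.4]
tool_rot: [3.138, -0.001, -3.138]
force: [-0.3, -0.6, 0.7]
width: 70.9
gripper_force: 0.0
```

```bash
python3 - <<'E'
from h import *
grab('top','top6'); grab('side','side6'); s=read_state(); print(s['clock'],s['eef_pos'].round(1),s['force'].round(1))
R=lambda i:(i[...,0]>i[...,2]+40)&(i[...,1]<90);B=lambda i:(i[...,2]>i[...,0]+30)
for n in('top6','side6'):
    for k,P,f in(('red',[431.8,197.7,163],R),('blue',[426.9,107.8,138],B),('jar',[421.9,18,91],None),('can',[417,-71.4,69],lambda i:i.max(-1)<80)):
        try: print(n,k,lid(n,tuple(proj(n,P)),14,P[2]-8,P[2]+14,f))
        except Exception as x: print(n,k,x)
t=load('top6')['im'][190:320,120:450]; q=load('side6')['im'][80:260,240:420]
a=cv2.resize(t,None,fx=2.2,fy=2.2); b=cv2.resize(q,None,fx=1.7,fy=1.7)
o=np.zeros((a.shape[0]+b.shape[0],a.shape[1],3),np.uint8);o[:a.shape[0]]=a;o[a.shape[0]:,:b.shape[1]]=b
cv2.imwrite('pics/fin.png',o[...,::-1])
E
```

```text
23.05 [404.7 365.5 255.8] [ 1.  -0.3 -0.7]
top6 red attempt to get argmax of an empty sequence
top6 blue (array([425. , 106.6, 137.5]), array([424.8, 106.9]), array([33.5, 34.8]))
top6 jar (array([420.7,  20.2,  90.5]), array([420.6,  20.6]), array([47.1, 51.3]))
top6 can (array([415.9, -69.1,  68.7]), array([415.8, -69.1]), array([32.1, 35.6]))
side6 red (array([426.6, 191.6, 160.2]), array([427.7, 190.7]), array([30.2, 40.6]))
side6 blue (array([425.4, 101.8, 136.1]), array([431.4, 104.3]), array([32.7, 58.7]))
side6 jar (array([425.1,  12.3,  89.7]), array([422.4,  13.8]), array([46. , 51.4]))
side6 can attempt to get argmax of an empty sequence
```

View pics/fin.png

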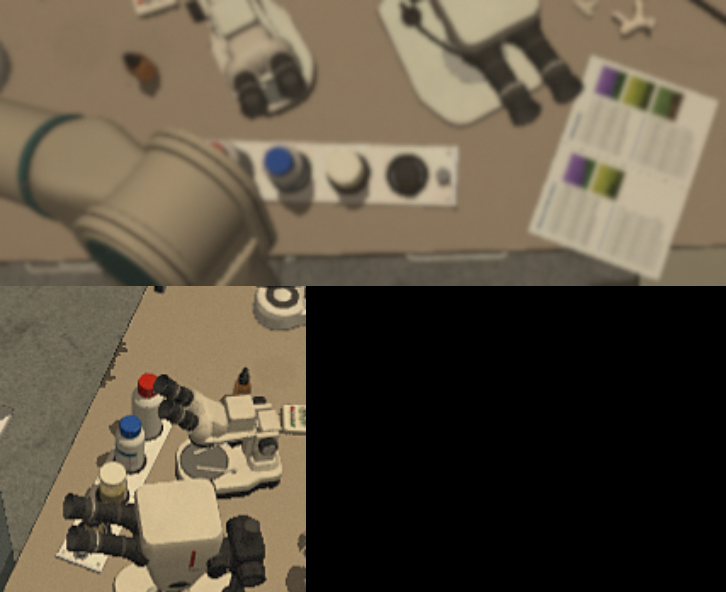

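All four stand upright in order and the dropper hasn't moved. One last check of the red bottle from the wrist camera before handing in.

```bash
python3 - <<'E'
from h import *
grab('wrist','w10'); R=lambda i:(i[...,0]>i[...,2]+40)&(i[...,1]<90)
u=proj('w10',[431.8,197.7,163]); print(u,lid('w10',tuple(u),60,155,177,R))
E
```

```text
[ 85 275] (array([429.4, 198.5, 163.3]), array([429.7, 198.5]), array([40.2, 45.2]))
```

Red is within about 2 mm of pad1's centre with its top at 163 mm, as expected.

```bash
python3 -c "
from h import *
print(finish_job())"
```

```text
the job is handed in; nothing more can be done
None
```

The job is handed in at about 23 s on the clock: red bottle on pad1 by the red post, then blue bottle, jar and canister on pads 2 to 4, each upright and about 2–3 mm from its pad's centre by camera, with the dropper not touched.

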